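# Gauge the bearing bore of a motor housing

## Task

Push the motor housing on the steel plate square and flush into the corner of the two blue fences. Then take the yellow-headed probe out of its stand and lower it upright into the middle of the housing's bore, never touching the housing with it, until the orange band is level with the top of the bore. Finish while still holding the probe there, still and centred, with the housing still flush in its corner, and leave everything else on the bench where it is.

Things in the scene. Friction and masses are not known exactly. Their poses are not given: they have to be found in the camera images.
- fixture: Fixed fixture: steel plate 180 x 180 mm, 12 mm thick; two blue fences 14 mm thick, tops 38 mm above the bench, along its whole +x and +y edges, inner faces at x = +76 mm and y = +76 mm; other sides open. Origin: centre of the plate's underside; x, y along its edges, z up. Turned up to 0.25 rad. Parts slide on it under a few newtons.
- housing: Loose motor housing on the plate, 0.3-0.65 kg: black cast flange 90 x 90 x 25 mm high, red barrel 48 mm diameter x 30 mm high on its middle, vertical through bore 24 mm diameter at its centre. Origin: centre of underside; x, y square to the sides. Starts 15-40 mm off each fence, turned up to 0.25 rad. Flush: origin at x = y = +31, z = 12 mm in the fixture's frame, x axes parallel.
- bore_mouth (a point): Centre of the bore's top opening, on the top of the red barrel, 55 mm above the housing's origin.
- probe: Probe, 0.12 kg, upright in its stand: steel rod 10 mm diameter, 75 mm long; black collar 30 mm diameter at 75-83 mm above the tip; yellow square head 24 x 24 mm at 83-128 mm, flat sides to grip. Origin: the rod's lower end (tip) on its axis; z up along the rod; x, y square to the head's sides.
- probe_tip (a point): Lower end of the probe's rod, on its axis (the probe's origin).
- probe_band (a point): Middle of the orange band, 6 mm wide, round the probe's rod, on its axis, 40 mm above the tip.
- probe_grip (a point): Place to grip the probe: on the axis in the yellow head, 108 mm above the tip.
- stand: Fixed probe stand, black, base 80 x 80 mm, two pillars and a top plate 75 x 75 mm whose top is 90 mm above the bench; the rod hangs in its central hole (11.6 mm), the collar resting on the plate, the tip 15 mm above the bench. The probe lifts straight up out of it, 75 mm. Origin: centre of its underside, z up.
- battery: Bystander: black battery pack 75 x 110 mm, 60 mm tall, loose, upright. Origin: centre of its underside.
- bearing: Bystander: loose steel ring 32 mm in diameter, 10 mm high. Origin: centre of its underside.
- motor: Bystander: small steel motor can standing upright, 48 mm in diameter, 84 mm tall with its shaft. Origin: centre of its underside.
- screwdriver: Bystander: screwdriver with red handle, lying on the bench. Origin: under its middle.
- switch_cap: Bystander: small red and black switch cap, about 46 x 26 x 16 mm. Origin: underside of its red part.
- screw_dish: Bystander: shallow steel dish 84 mm in diameter, 25 mm high. Origin: centre of its underside.
- wrench: Bystander: steel wrench lying on the bench. Origin: under its middle.
Things that resemble listed ones, but are neither listed nor needed, are in the scene too. What is shaped like the housing but turquoise is not meant.

How it is judged:
On the way, in this order (a step that is already met when the one before it is completed fails the run):
1. the housing is flush in the corner, the probe still in its stand (x of housing in the frame of fixture between 0.029 and 0.034 m and y of housing in the frame of fixture between 0.029 and 0.034 m and z of housing in the frame of fixture between 0.009 and 0.015 m and angle between the x axis of housing and the x axis of fixture, either way round below 0.03 rad and angle between housing's own z axis and vertical below 0.03 rad and horizontal distance between probe_tip and stand below 0.01 m and z of probe_tip in the frame of stand below 0.03 m), for 0.2 s.
2. the probe is out of its stand, held by the fingers (z of probe_tip in the frame of stand above 0.09 m and contact force between probe and the fingers above 2 N), for 0.1 s.
At the end, for the whole second after the job is handed in: Housing flush in the corner: gaps under 2 mm, square within 0.03 rad. Probe held still by the fingers alone, upright within 0.05 rad, tip and band within 3.5 mm of the bore axis, band within 8 mm of the bore top's height, touching neither housing, fixture nor stand (x of housing in the frame of fixture between 0.029 and 0.034 m and y of housing in the frame of fixture between 0.029 and 0.034 m and z of housing in the frame of fixture between 0.009 and 0.015 m and angle between the x axis of housing and the x axis of fixture, either way round below 0.03 rad and angle between housing's own z axis and vertical below 0.03 rad and z of probe_band in the frame of bore_mouth between -0.008 and 0.008 m and horizontal distance between each of probe_tip, probe_band and bore_mouth below 0.0035 m and angle between probe's own z axis and vertical below 0.05 rad and linear speed of each of probe, housing below 0.01 m/s and contact force between probe and housing below 0.2 N and contact force between probe and fixture below 0.2 N and contact force between probe and stand below 0.2 N and contact force between probe and the fingers above 2 N); the arm keeps its last pose, push and grip.
It fails at once if the probe touches the housing (contact force between probe and housing above 0.2 N).
It fails at once if the probe strikes the fixture (contact force between probe and fixture above 0.2 N).
It fails at once if a bystander is pushed from its place (more than 25 mm) (distance of any of battery, bearing, motor, screwdriver, switch_cap, screw_dish, wrench from where it was at the start of the episode above 0.025 m).
It also fails if it takes over 72 s, if anything falls off the work surface, if the arm or the gripper's body presses on something with over 40 N, if the wrist force passes 120 N, or if a joint passes its speed limit or range.

## Robot

A 6-joint arm with a two-finger parallel gripper is mounted at the origin on the work surface. World frame = base frame: x ahead of the robot, y to its left, z up, the work surface at z = 0. Lengths are in m, angles in rad, forces in N, time in s.
With the tool pointing down it reaches from about 0.275 to 0.975 m from the base axis. Payload 8.4 kg.
Tool frame: the origin (TCP) lies at the very end of the fingers, on their centre line; the grasp point (between the pads) lies 19 mm behind it; z points along the fingers, y is the line along which they close (so a half turn about z gives the same grasp; the last joint's range is limited). The gripper opens to 92 mm and grips with 3 to 60 N. Pads are 20 mm wide; open, the fingers measure 128 mm over their backs; the gripper's body (75 mm by 189 mm) begins 69 mm behind the grasp point.
Start: joints at [1.312, 0.353, 1.633, -0, 1.155, -0.002], TCP at [0.159, 0.605, 0.215] pointing down, gripper open.
Joint ranges: [-2.63, 2.63], [-0.92, 2.1], [0.06, 2.66], [-1.3, 4.44], [0, 2.69], [-3.02, 3.02]. Speed limits (rad/s): [2.22, 2.22, 2.79, 3.14, 3.14, 3.14].

## Interface

Orientations are given as a unit quaternion [x, y, z, w].
In Python, from station import r gives the robot as it stands. The module is installed in compiled form; this text tells all that it offers.
- The arm moves only by the tool send_rows, never from a script. Its argument "series" is a list that holds one entry, the list of rows, each a list of 7 numbers: the shift along the tool's x, y, z in units of 50 mm (1.0 is 50 mm), then the turn, a rotation vector about the tool's x, y, z in units of 6 degrees (1.0 is 6 degrees), then the opening, from 0 (shut) to 1 (fully open). In form: [[[dx, dy, dz, wx, wy, wz, claw], ...]]. A call has 1 to 5 rows; each row is the pose to reach, as a shift and turn from the pose commanded when the call began, along the tool's axes at that moment; what a row does not reach only later rows make up. A row lasts 1/8 s, in which the tool goes at most 62.5 mm and 10.7 degrees, less where a joint would pass 70% of its speed; a pose out of reach is approached as far as the arm can. A call with a gripper value outside its range is refused whole. The fingers move at their own pace and stop on an object; the grip force is fixed at half the most. Time passes only in rows, so rows that repeat a pose let the fingers close. It gives the time, the measured TCP pose, the force, the opening and the grip force at its end, in the units of the state.
- r.read_state(): the state, without advancing time (a new reading comes with each control period).
- r.capture(name): name is "scene" or "top" or "wrist"; returns a dict with "image" (384x512x3 uint8, red, green, blue), "range_z" (384x512 float32, m along the optical axis (not along the pixel's ray), 0 where there is no reading), "camera_matrix" (3x3 intrinsics, pixels), "camera_from_world" (4x4, takes a point from world to camera coordinates); the wrist camera has in their place "tool_from_camera" (4x4, takes a point from camera to tool coordinates, whose origin is the TCP and whose axes are the flange's). Camera axes: x right, y up, looking along -z (the intrinsics and any distortion apply to the point x, -y, -z); pixel columns grow to the right and rows downward; lengths in m; the calibration is good to about 2 mm. A picture is of the moment at which its call begins: read the wrist's pose just before it.
- r.finish_job(): hands the job in; it is judged then, once.
Trained networks look in a picture, given as the dict that the camera call returned (one of the last four; its "shot" number tells which), for a name from the list of things; names that differ only in an ending like _2 or _b are one class to them, and where a whole thing is asked for, a point or a joint stands for the part that bears it (a point fixed in the world has none). Each returns a list of dicts, best first, with "confidence" (0 to 1); they miss things now and then, are a little off and sometimes report something else, mostly with a low value. They report only what shows in the picture. A call takes as long as a camera call. They do not tell look-alikes from the thing itself.
- r.masks_of(picture, query): "pixels" (384x512 bool, what is visible of it).
- r.place_of(picture, query): "at" ([x, y, z] in m, in the coordinates of the camera as it stood for that picture, good to about 4 mm: a listed point, or the origin of a listed thing).
The state is a dict: "clock": time; "joints": joint angles; "qd": joint speeds; "effort": joint torques, N m; "tool_pos": TCP position; "tool_rot": TCP orientation; "wrist_force": force on the tool from outside, world axes, zero at the start; "wrist_torque": the same for the moment, N m; "opening": finger opening in m; "grip_force": force on a finger pad.
Only numpy, scipy, OpenCV 4.12 (cv2) and the standard library are available. Lean on these libraries where they do the work, as an engineer would, in place of code of your own. Each camera call takes 0.05 s, during which the arm holds its last target. There are 200 camera calls.

## Working session

There is one attempt and no reset: what is moved stays moved. The work goes in short steps, Python scripts to look and compute and a tool call to move; the robot and the scene stay as the last step left them, time stands still between calls to the robot, and variables do not carry over. Pictures are saved under pics/ and viewed, at most 10 in all, crops included, and the job is handed in when it is done.

Besides the shell and the picture viewer there is one more tool, called after "Request:" as a command line: name --argument value ..., lists and objects as JSON in quotes. send_rows: Moves the arm, as the interface text tells. Its arguments: {"type":"object","properties":{"series":{"type":"array","items":{"type":"array","items":{"type":"array","items":{"type":"number"}}}}},"required":["series"]}

```bash
mkdir -p pics; cat > h.py <<'E'
import numpy as np, cv2
from station import r
from scipy.spatial.transform import Rotation as R
def cfw(p):
    if "camera_from_world" in p: return np.linalg.inv(np.array(p["camera_from_world"]))
    s=p["state"]; T=np.eye(4); T[:3,:3]=R.from_quat(s["tool_rot"]).as_matrix(); T[:3,3]=s["tool_pos"]
    return T@np.array(p["tool_from_camera"])
def cap(n):
    s=r.read_state(); p=r.capture(n); p["state"]=s; return p
def cloud(p):
    K=np.array(p["camera_matrix"]); z=p["range_z"]; v,u=np.mgrid[:384,:512]
    P=np.stack([(u-K[0,2])/K[0,0]*z,-(v-K[1,2])/K[1,1]*z,-z,np.ones_like(z)],-1)
    return (P@cfw(p).T)[...,:3]
def places(p,names):
    for n in names:
        for d in r.place_of(p,n)[:3]:
            w=cfw(p)@np.r_[d["at"],1]; c=d["at"];K=np.array(p["camera_matrix"])
            print(n,round(d["confidence"],2),w[:3].round(4),"px",int(K[0,2]-K[0,0]*c[0]/c[2]),int(K[1,2]+K[1,1]*c[1]/c[2]))
def save(p,f): cv2.imwrite("pics/"+f,p["image"][...,::-1])
E
python3 - <<'E'
from h import *
s=r.read_state(); print(s)
for n in("top","scene"):
    p=cap(n); save(p,n+".png"); print(n); places(p,["fixture","housing","probe","probe_tip","bore_mouth","stand","battery","bearing","motor","screwdriver","switch_cap","screw_dish","wrench"])
E
```

```text
{'clock': 0.0, 'joints': array([ 1.31155990e+00,  3.53649808e-01,  1.63411366e+00,  2.52095007e-06,
        1.15519892e+00, -2.42786744e-03]), 'qd': array([-0.00017429,  0.00185378, -0.00041325,  0.00136223,  0.00079327,
       -0.00066643]), 'effort': array([-2.68770462e-03, -5.93851447e+01, -3.34199059e+01,  6.93003181e-02,
        2.37470423e-02, -1.44195801e-04]), 'tool_pos': array([0.15863823, 0.60402891, 0.21387142]), 'tool_rot': array([ 1.28052199e-01,  9.91767193e-01, -6.78862778e-04, -9.04900973e-05]), 'wrist_force': array([-0.82225145,  0.45657654,  0.05497877]), 'wrist_torque': array([-0.03465034,  0.01151236,  0.02039864]), 'grip_force': 0.0, 'opening': 0.09161706599983963}
top
fixture 0.91 [0.5505 0.1567 0.0047] px 208 209
housing 0.76 [0.5425 0.1582 0.0121] px 207 211
housing 0.72 [ 4.066e-01 -4.120e-02  2.000e-04] px 278 262
probe 0.45 [ 0.6266 -0.2729  0.0155] px 363 184
probe 0.27 [0.4853 0.4204 0.004 ] px 114 230
bore_mouth 0.89 [ 0.406  -0.037   0.0522] px 277 263
bore_mouth 0.62 [0.5464 0.1577 0.0706] px 205 208
stand 0.65 [ 0.6269 -0.2741  0.0014] px 363 185
stan
[... 814 characters left out ...]
.9 [0.5384 0.1619 0.0685] px 323 186
bore_mouth 0.9 [ 0.4069 -0.0368  0.0534] px 265 147
stand 0.6 [ 0.6209 -0.2687 -0.0038] px 171 193
battery 0.66 [ 0.4568 -0.2566 -0.0049] px 195 157
battery 0.34 [0.5231 0.3285 0.0009] px 379 210
bearing 0.62 [ 0.5396 -0.1264  0.0029] px 225 182
motor 0.87 [ 0.7096 -0.0887  0.0013] px 219 229
motor 0.55 [0.5397 0.1626 0.01  ] px 321 200
screwdriver 0.59 [ 0.488   0.4226 -0.0011] px 413 208
screwdriver 0.54 [ 0.5027 -0.4038 -0.0016] px 147 158
switch_cap 0.46 [ 0.5231  0.3268 -0.0017] px 378 211
screw_dish 0.64 [ 0.7928  0.0386 -0.0012] px 256 267
screw_dish 0.62 [ 6.209e-01 -2.727e-01  5.000e-04] px 170 192
wrench 0.69 [ 0.4876  0.4217 -0.0023] px 412 208
```

View pics/top.png

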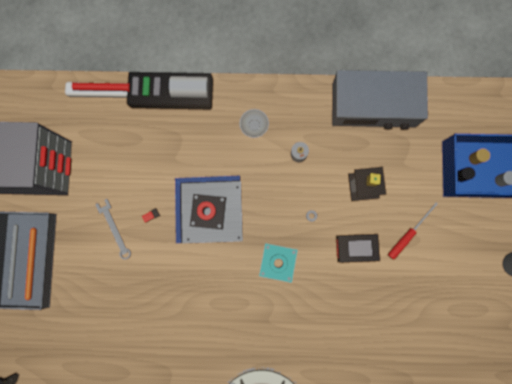

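```bash
python3 - <<'E'
from h import *
p=cap("top"); I=p["image"].astype(int); P=cloud(p)
cv2.imwrite("pics/crop.png",cv2.resize(p["image"][150:270,140:400,::-1],None,fx=3,fy=3,interpolation=cv2.INTER_CUBIC))
near=(np.hypot(P[...,0]-.55,P[...,1]-.157)<.16)&(p["range_z"]>0)
blue=near&(I[...,2]>I[...,0]+40)&(I[...,2]>I[...,1]+20)
print("blue",blue.sum())
q=P[blue&(abs(P[...,2]-.038)<.006)]; print(len(q),q.mean(0))
print("L hull",cv2.convexHull(q[:,:2].astype(np.float32))[:,0].round(3).tolist(), cv2.minAreaRect(q[:,:2].astype(np.float32)))
for zl,zh,n in((.03,.043,"flange"),(.061,.075,"barrel")):
    m=near&(P[...,2]>zl)&(P[...,2]<zh)&~blue; q=P[m]; print(n,len(q),cv2.minAreaRect(q[:,:2].astype(np.float32)),q.mean(0))
m=(np.hypot(P[...,0]-.622,P[...,1]+.273)<.06)
for zl,zh,n in((.13,.16,"head"),(.083,.096,"stand")):
    q=P[m&(P[...,2]>zl)&(P[...,2]<zh)]; print(n,len(q),cv2.minAreaRect(q[:,:2].astype(np.float32)),q.mean(0))
E
```

```text
blue 444
437 [0.58759202 0.19777843 0.03894555]
L hull [[0.640999972820282, 0.07599999755620956], [0.6330000162124634, 0.20999999344348907], [0.6290000081062317, 0.2460000067949295], [0.6069999933242798, 0.2460000067949295], [0.5379999876022339, 0.24300000071525574], [0.46000000834465027, 0.23600000143051147], [0.46000000834465027, 0.23199999332427979], [0.46000000834465027, 0.22699999809265137], [0.6330000162124634, 0.07500000298023224], [0.6380000114440918, 0.07500000298023224]] ((0.5499882102012634, 0.15664668381214142), (0.17158888280391693, 0.17284007370471954), 3.439375162124634)
flange 1054 ((0.5482035279273987, 0.1560087502002716), (0.17983819544315338, 0.1800670027732849), 3.011924982070923) [0.54960813 0.16552463 0.03794659]
barrel 190 ((0.5419835448265076, 0.15602782368659973), (0.04568285495042801, 0.04315261170268059), 1.2015795707702637) [0.54160613 0.15604342 0.06787224]
head 112 ((0.6242856383323669, -0.27220675349235535), (0.02427646704018116, 0.024145562201738358), 82.74531555175781) [ 0.6240473  -0.27142782  0.14307461]
stand 670 ((0.625070333480835, -0.2733064889907837), (0.07526080310344696, 0.07642602175474167), 6.982838153839111) [ 0.62395463 -0.27116906  0.09130372]
```

View pics/crop.png

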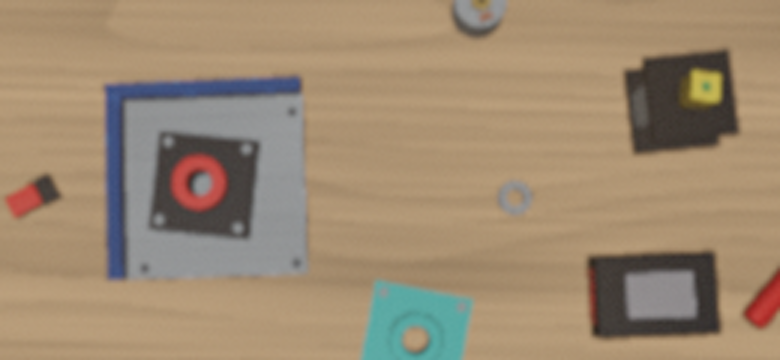

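The housing is the black flange with the red barrel at top px (207,211), on the plate with fences at left and top. The look-alike is turquoise at (278,262). The probe's yellow head is at (373,181) in the stand (365,183). The yellowish thing in the blue tray (482,156), the red switch cap (150,215), the motor can (300,152) and the bearing (312,214) are not wanted. The close crop confirms the choice.

```bash
cat >> h.py <<'E'
def plan(x,y,z,yaw_deg=None):
    "shift/turn (move units) from the measured pose to TCP target; yaw = world angle of tool x, tool pointing straight down"
    s=r.read_state(); M=R.from_quat(s["tool_rot"]); d=M.inv().apply(np.array([x,y,z])-s["tool_pos"])/.05
    cur=np.degrees(np.arctan2(*M.as_matrix()[[1,0],0])); yaw=cur if yaw_deg is None else yaw_deg
    a=np.radians(yaw); T=R.from_matrix(np.array([[np.cos(a),np.sin(a),0],[np.sin(a),-np.cos(a),0],[0,0,-1]]))
    w=np.degrees((M.inv()*T).as_rotvec())/6
    print("yaw",cur.round(2),"pos",s["tool_pos"].round(4),"F",s["wrist_force"].round(1),"t",round(s["clock"],2),"shift",d.round(3),"turn",w.round(3))
E
python3 - <<'E'
from h import *
p=cap("wrist"); print(np.array(p["tool_from_camera"]).round(3),p["camera_matrix"]); plan(.50,.157,.28,176)
E
```

```text
[[-0.     0.969  0.247  0.069]
 [ 1.     0.001 -0.     0.   ]
 [-0.     0.247 -0.969 -0.171]
 [ 0.     0.     0.     1.   ]] [[304.62237983   0.         258.17116229]
 [  0.         304.62237983 187.45890408]
 [  0.           0.           1.        ]]
yaw 165.29 pos [0.1587 0.6045 0.2146] F [-0.2  0.1 -0.4] t 1.5 shift [-8.875 -6.923 -1.308] turn [-1.000e-03 -0.000e+00 -1.786e+00]
```

Request:
send_rows --series '[[[-0.7, -0.5, -0.3, 0, 0, 0, 1], [-1.75, -1.2, -0.6, 0, 0, 0, 1], [-2.8, -2, -0.7, 0, 0, 0, 1], [-3.8, -2.7, -0.7, 0, 0, 0, 1], [-4.8, -3.4, -0.7, 0, 0, 0, 1]]]'

```text
clock: 2.12
tool_pos: [0.3468, 0.38, 0.25]
tool_rot: [0.128, 0.992, 0.0, 0.0]
wrist_force: [1.0, 0.1, -0.9]
opening: 0.0916
grip_force: 0.0
```

Request:
send_rows --series '[[[-1, -0.7, 0, 0, 0, -0.4, 1], [-2, -1.4, 0, 0, 0, -0.8, 1], [-3, -2.1, 0, 0, 0, -1.2, 1], [-4, -2.8, 0, 0, 0, -1.6, 1], [-4.8, -3.3, 0, 0, 0, -1.8, 1]]]'

```text
clock: 2.75
tool_pos: [0.5373, 0.1588, 0.2498]
tool_rot: [0.034, 0.999, 0.0, 0.0]
wrist_force: [-0.1, -0.3, 0.4]
opening: 0.0919
grip_force: 0.0
```

Request:
send_rows --series '[[[0, 0, 0, 0, 0, 0, 1], [0, 0, 0, 0, 0, 0, 1], [0, 0, 0, 0, 0, 0, 1]]]'

```text
clock: 3.12
tool_pos: [0.5352, 0.1619, 0.2496]
tool_rot: [0.034, 0.999, 0.0, -0.0]
wrist_force: [0.4, 0.1, 0.8]
opening: 0.0921
grip_force: 0.0
```

```bash
cat >> h.py <<'E'
def rect(q): return cv2.minAreaRect(q[:,:2].astype(np.float32))
E
python3 - <<'E'
from h import *
plan(.54,.157,.05,174)
p=cap("wrist"); save(p,"w1.png"); P=cloud(p); I=p["image"].astype(int)
places(p,["fixture","housing","bore_mouth"])
near=(np.hypot(P[...,0]-.55,P[...,1]-.157)<.16)&(p["range_z"]>0)
blue=near&(I[...,2]>I[...,0]+40)&(I[...,2]>I[...,1]+20)
q=P[blue]; print("blue z",np.percentile(q[:,2],[5,50,95]).round(4))
dark=near&(I.max(-1)<75)&(P[...,2]>.03)&(P[...,2]<.045)&~blue
red=near&(I[...,0]>I[...,1]+60)&(I[...,0]>I[...,2]+60)&(P[...,2]>.058)
print("flange",rect(P[dark]),"barrel",rect(P[red]),cv2.minEnclosingCircle(P[red][:,:2].astype(np.float32)),P[red].mean(0))
plate=near&(abs(P[...,2]-.012)<.006); print("plate",rect(P[plate]),np.median(P[plate][:,2])); print("blue",rect(P[blue&(P[...,2]>.03)]))
np.save("p1.npy",np.c_[P.reshape(-1,3),I.reshape(-1,3)])
E
```

```text
yaw 176.15 pos [0.5352 0.1619 0.2496] F [0.4 0.1 0.8] t 3.12 shift [-0.105 -0.091  3.992] turn [ 0.002 -0.003  0.358]
fixture 0.87 [0.5486 0.1588 0.0027] px 256 170
housing 0.97 [ 0.4111 -0.0403 -0.003 ] px 97 77
housing 0.94 [0.541  0.162  0.0122] px 258 166
bore_mouth 0.88 [ 0.4109 -0.0364  0.0531] px 75 71
bore_mouth 0.76 [0.5417 0.1615 0.0651] px 258 175
bore_mouth 0.22 [0.4904 0.4212 0.0036] px 449 115
blue z [0.0235 0.0382 0.0397]
flange ((0.5661754608154297, 0.14119940996170044), (0.12077702581882477, 0.1389925181865692), 85.68407440185547) barrel ((0.5425333380699158, 0.1597576141357422), (0.04642955958843231, 0.04628567397594452), 85.17822265625) ((0.5429235696792603, 0.1602412760257721), 0.023921912536025047) [0.54204305 0.16026443 0.06696705]
plate ((0.5410876274108887, 0.19246280193328857), (0.16684997081756592, 0.24790020287036896), 3.411085605621338) 0.012542689504738858
blue ((0.5495511889457703, 0.15878158807754517), (0.17833492159843445, 0.1780846118927002), 3.3004837036132812)
```

View pics/w1.png

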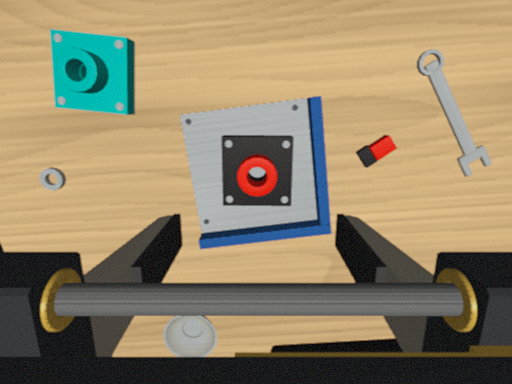

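The wrist view shows the red barrel at (257,176) on the black flange, square with the image. The fences are on the right and bottom sides, and the turquoise look-alike is at (90,75). I'll grip the barrel above flange and fence height and slide the housing in.

Request:
send_rows --series '[[[-0.15, -0.03, 1, 0, 0, 0, 1], [-0.15, -0.03, 2, 0, 0, 0, 1], [-0.15, -0.03, 3, 0, 0, 0, 1], [-0.15, -0.03, 3.8, 0, 0, 0, 1], [-0.15, -0.03, 4.07, 0, 0, 0, 1]]]'

```text
clock: 3.95
tool_pos: [0.5416, 0.1588, 0.044]
tool_rot: [0.034, 0.999, -0.001, -0.002]
wrist_force: [0.8, -0.2, 1.0]
opening: 0.0921
grip_force: 0.0
```

Request:
send_rows --series '[[[0, 0, 0, 0, 0, 0, 1], [0, 0, 0, 0, 0, 0, 0.6], [0, 0, 0, 0, 0, 0, 0.5], [0, 0, 0, 0, 0, 0, 0.4], [0, 0, 0, 0, 0, 0, 0.4]]]'

```text
clock: 4.58
tool_pos: [0.5435, 0.1589, 0.0465]
tool_rot: [0.034, 0.999, 0.0, 0.0]
wrist_force: [-0.7, -0.6, -0.2]
opening: 0.0539
grip_force: 0.0
```

```bash
python3 - <<'E'
from h import *
plan(.5786,.1916,.046,183.3)
E
```

```text
yaw 176.08 pos [0.5435 0.1589 0.0465] F [-0.7 -0.6 -0.2] t 4.58 shift [-0.655  0.7    0.011] turn [ 0.002  0.006 -1.203]
```

Request:
send_rows --series '[[[0, 0, 0, 0, 0, 0, 0.4], [0, 0, 0, 0, 0, 0, 0.4], [0, 0, 0, 0, 0, 0, 0.4]]]'

```text
clock: 4.95
tool_pos: [0.5435, 0.159, 0.0463]
tool_rot: [0.034, 0.999, 0.0, 0.0]
wrist_force: [-1.7, 0.2, 5.9]
opening: 0.0474
grip_force: 30.0
```

Request:
send_rows --series '[[[-0.05, 0.05, 0, 0, 0, -0.3, 0.4], [-0.1, 0.1, 0, 0, 0, -0.6, 0.4], [-0.2, 0.2, 0, 0, 0, -0.9, 0.4], [-0.3, 0.3, 0, 0, 0, -1.2, 0.4], [-0.4, 0.4, 0, 0, 0, -1.2, 0.4]]]'

```text
clock: 5.58
tool_pos: [0.5626, 0.1759, 0.0463]
tool_rot: [-0.029, 1.0, -0.001, -0.002]
wrist_force: [-9.2, -8.3, 15.9]
opening: 0.048
grip_force: 30.0
```

```bash
python3 - <<'E'
from h import *
plan(.5786,.1916,.046,183.3); print(r.read_state()["grip_force"])
p=cap("top"); save(p,"t2.png"); cv2.imwrite("pics/t2c.png",cv2.resize(p["image"][165:255,160:260,::-1],None,fx=5,fy=5))
E
```

```text
yaw -176.66 pos [0.5626 0.1759 0.0463] F [-9.2 -8.3 15.9] t 5.58 shift [-0.338  0.295  0.003] turn [-0.024 -0.044  0.007]
30.016398578882217
```

Request:
send_rows --series '[[[0, 0, -0.02, 0, 0, 0, 0.4], [-0.1, 0.08, -0.02, 0, 0, 0, 0.4], [-0.2, 0.15, -0.02, 0, 0, 0, 0.4], [-0.28, 0.23, -0.02, 0, 0, 0, 0.4], [-0.28, 0.23, -0.02, 0, 0, 0, 0.4]]]'

```text
clock: 6.25
tool_pos: [0.5783, 0.1902, 0.0468]
tool_rot: [-0.029, 1.0, 0.0, 0.0]
wrist_force: [-0.6, -0.3, -6.2]
opening: 0.0475
grip_force: 30.0
```

Request:
send_rows --series '[[[-0.03, 0, 0, 0, 0, 0, 0.4], [-0.06, 0, 0, 0, 0, 0, 0.4]]]'

```text
clock: 6.5
tool_pos: [0.5794, 0.1896, 0.0467]
tool_rot: [-0.029, 1.0, -0.0, -0.002]
wrist_force: [-7.1, -0.1, -1.9]
opening: 0.0475
grip_force: 30.0
```

Request:
send_rows --series '[[[0, 0.03, 0, 0, 0, 0, 0.4], [0, 0.06, 0, 0, 0, 0, 0.4]]]'

```text
clock: 6.75
tool_pos: [0.5791, 0.1915, 0.0467]
tool_rot: [-0.029, 1.0, -0.001, -0.002]
wrist_force: [-4.1, -10.2, -1.2]
opening: 0.0481
grip_force: 30.0
```

Request:
send_rows --series '[[[-0.04, 0.03, 0, 0, 0, 0, 0.4], [-0.06, 0.05, 0, 0, 0, 0, 0.4], [-0.06, 0.05, 0, 0, 0, 0, 0.4]]]'

```text
clock: 7.12
tool_pos: [0.5792, 0.1916, 0.0466]
tool_rot: [-0.029, 1.0, -0.003, -0.005]
wrist_force: [-13.7, -16.9, 9.7]
opening: 0.0472
grip_force: 30.0
```

```bash
cat >> h.py <<'E'
def gaps(p,name):
    "flange/fence fit in the picture's point cloud"
    P=cloud(p); I=p["image"].astype(int); near=(np.hypot(P[...,0]-.55,P[...,1]-.159)<.16)&(p["range_z"]>0)
    blue=near&(I[...,2]>I[...,0]+40)&(I[...,2]>I[...,1]+20)&(P[...,2]>.03)
    red=near&(I[...,0]>I[...,1]+60)&(I[...,0]>I[...,2]+60)&(P[...,2]>.06)&(np.hypot(P[...,0]-.579,P[...,1]-.1915)<.035)
    print(name,"fence",rect(P[blue]),"barrel",cv2.minEnclosingCircle(P[red][:,:2].astype(np.float32)) if red.any() else None)
E
python3 - <<'E'
from h import *
plan(.5786,.1916,.046,183.3)
p=cap("wrist"); save(p,"w2.png"); gaps(p,"w"); places(p,["housing","fixture"])
E
```

```text
yaw -176.65 pos [0.5792 0.1916 0.0466] F [-13.7 -16.9   9.7] t 7.12 shift [0.012 0.002 0.013] turn [-0.057 -0.09   0.009]
w fence ((0.5242000222206116, 0.23650585114955902), (0.1374836415052414, 0.020848946645855904), 3.1990911960601807) barrel ((0.5797476172447205, 0.19134914875030518), 0.025383340194821358)
housing 0.89 [0.5802 0.1862 0.0106] px 250 210
```

View pics/w2.png

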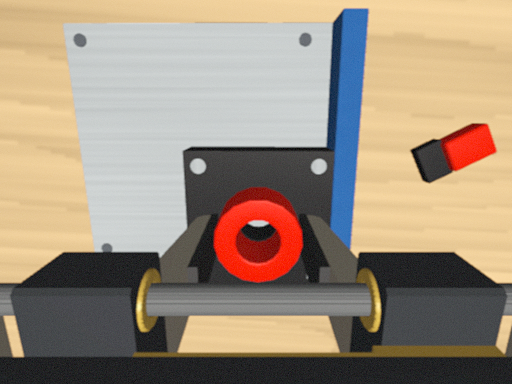

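Flange meets the +y fence along its length (line at col 332), and contact forces have risen on both axes without further motion. Releasing and lifting.

Request:
send_rows --series '[[[0.01, -0.01, 0, 0, 0, 0, 0.6], [0.01, -0.01, 0, 0, 0, 0, 0.8], [0.03, -0.02, 0, 0, 0, 0, 1], [0.05, -0.04, 0, 0, 0, 0, 1], [0.05, -0.04, 0, 0, 0, 0, 1]]]'

```text
clock: 7.9
tool_pos: [0.5812, 0.1935, 0.0471]
tool_rot: [-0.029, 1.0, 0.0, 0.0]
wrist_force: [0.3, 0.7, 0.2]
opening: 0.0913
grip_force: 0.0
```

Request:
send_rows --series '[[[0, 0, -0.5, 0, 0, 0, 1], [0, 0, -1.4, 0, 0, 0, 1], [0, 0, -2.4, 0, 0, 0, 1], [0, 0, -3.4, 0, 0, 0, 1], [0, 0, -4, 0, 0, 0, 1]]]'

```text
clock: 8.52
tool_pos: [0.582, 0.1938, 0.25]
tool_rot: [-0.029, 1.0, 0.0, 0.002]
wrist_force: [0.1, -0.0, -0.1]
opening: 0.0921
grip_force: 0.0
```

Request:
send_rows --series '[[[0, 0, 0, 0, 0, 0, 1], [0, 0, 0, 0, 0, 0, 1], [0, 0, 0, 0, 0, 0, 1]]]'

```text
clock: 8.9
tool_pos: [0.5804, 0.1932, 0.2452]
tool_rot: [-0.029, 1.0, -0.0, -0.001]
wrist_force: [0.4, 0.3, -0.8]
opening: 0.0918
grip_force: 0.0
```

```bash
python3 - <<'E'
from h import *
plan(.5786,.1916,.2,183.3)
p=cap("wrist"); gaps(p,"w"); places(p,["housing","fixture","bore_mouth"])
K=np.array(p["camera_matrix"]); c=np.linalg.inv(cfw(p))@np.r_[.579,.1915,.04,1]; u=int(K[0,2]-K[0,0]*c[0]/c[2]); v=int(K[1,2]+K[1,1]*c[1]/c[2]); print(u,v)
cv2.imwrite("pics/w3.png",cv2.resize(p["image"][v-80:v+70,u-90:u+90,::-1],None,fx=4,fy=4,interpolation=cv2.INTER_CUBIC))
E
```

```text
yaw -176.71 pos [0.5804 0.1932 0.2452] F [ 0.4  0.3 -0.8] t 8.9 shift [ 0.035 -0.029  0.905] turn [-0.007 -0.026 -0.002]
w fence ((0.549347996711731, 0.15889155864715576), (0.1782129406929016, 0.17783375084400177), 3.334333896636963) barrel ((0.5785728693008423, 0.19207170605659485), 0.02400202676653862)
housing 0.85 [ 0.4112 -0.0376 -0.0021] px 80 16
housing 0.65 [0.5788 0.191  0.0081] px 256 161
fixture 0.94 [ 0.5507  0.1548 -0.0016] px 231 138
bore_mouth 0.6 [0.5801 0.193  0.0662] px 257 170
bore_mouth 0.21 [ 5.351e-01 -1.264e-01  1.000e-04] px 19 114
256 165
```

View pics/w3.png

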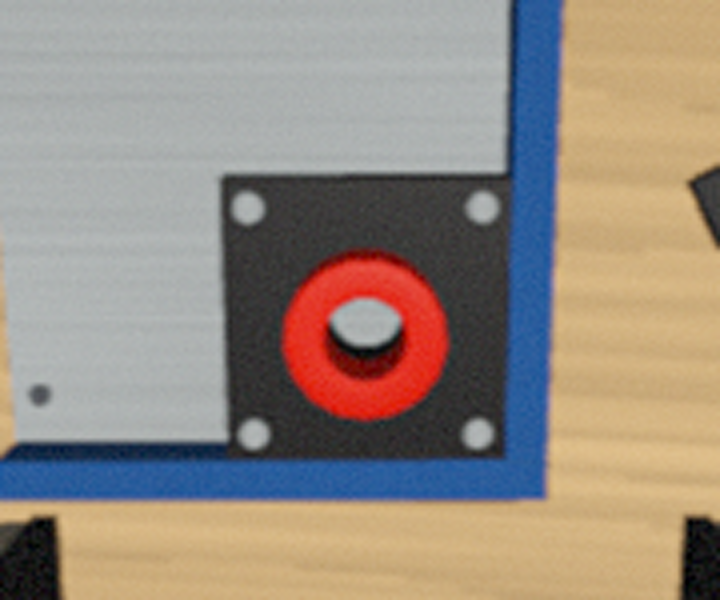

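Housing is flush on both fences (corner at px (505,455) in the crop) and square. Next, the probe.

Request:
send_rows --series '[[[0, -0.5, -0.3, 0, 0, 0, 1], [-0.1, -1.6, -0.3, 0, 0, 0, 1], [-0.1, -2.7, -0.3, 0, 0, 0, 1], [-0.15, -3.8, -0.3, 0, 0, 0, 1], [-0.2, -4.9, -0.3, 0, 0, 0, 1]]]'

```text
clock: 9.72
tool_pos: [0.6052, -0.0523, 0.2619]
tool_rot: [-0.029, 1.0, 0.0, -0.0]
wrist_force: [1.8, -0.4, 0.3]
opening: 0.092
grip_force: 0.0
```

Request:
send_rows --series '[[[0, -1.1, 0, 0, 0, 0, 1], [-0.1, -2.2, 0, 0, 0, 0, 1], [-0.1, -3.3, 0, 0, 0, 0, 1], [-0.15, -4.1, 0, 0, 0, 0, 1], [-0.15, -4.43, 0, 0, 0, 0, 1]]]'

```text
clock: 10.35
tool_pos: [0.6252, -0.2733, 0.2614]
tool_rot: [-0.028, 1.0, 0.0, -0.0]
wrist_force: [-0.5, 0.4, 0.2]
opening: 0.0918
grip_force: 0.0
```

Request:
send_rows --series '[[[0, 0, 0, 0, 0, 0, 1], [0, 0, 0, 0, 0, 0, 1], [0, 0, 0, 0, 0, 0, 1]]]'

```text
clock: 10.72
tool_pos: [0.6256, -0.2698, 0.2623]
tool_rot: [-0.029, 1.0, 0.0, 0.0]
wrist_force: [0.6, 0.2, -0.5]
opening: 0.0921
grip_force: 0.0
```

```bash
python3 - <<'E'
from h import *
p=cap("wrist"); save(p,"w4.png"); P=cloud(p); I=p["image"].astype(int)
places(p,["probe","stand","probe_grip"])
m=(np.hypot(P[...,0]-.624,P[...,1]+.272)<.07)
y=m&(I[...,0]>I[...,2]+60)&(I[...,1]>I[...,2]+50)&(P[...,2]>.138)
q=P[y]; R0=rect(q); print("head",len(q),R0,np.median(q[:,2])); 
q=P[m&(abs(P[...,2]-.09)<.006)]; print("stand",rect(q))
plan(.6243,-.2722,.142,180)
E
```

```text
probe 0.94 [ 0.6267 -0.2667  0.0165] px 260 162
probe 0.74 [ 6.270e-01 -2.719e-01 -6.000e-04] px 256 160
stand 0.69 [ 6.245e-01 -2.715e-01 -2.000e-04] px 256 158
probe_grip 0.86 [ 0.629  -0.2678  0.1227] px 259 181
head 1734 ((0.6061833500862122, -0.2661443054676056), (0.09925197809934616, 0.07253766804933548), 55.35749816894531) 0.3698235182361464
stand ((0.6266317963600159, -0.26970040798187256), (0.07538847625255585, 0.07513952255249023), 6.946755886077881)
yaw -176.67 pos [ 0.6256 -0.2706  0.2623] F [ 0.5 -0.   0.7] t 10.93 shift [ 0.028 -0.03   2.405] turn [-0.001  0.002  0.556]
```

View pics/w4.png

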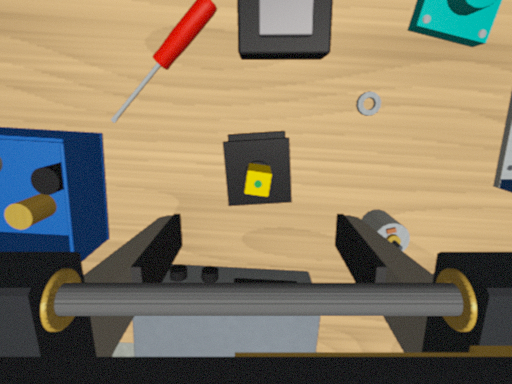

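```bash
python3 - <<'E'
from h import *
for k in range(2):
    p=cap("wrist"); P=cloud(p); I=p["image"].astype(int)
    m=(np.hypot(P[...,0]-.624,P[...,1]+.270)<.04)&(abs(P[...,2]-.143)<.005)
    y=m&(I[...,0]>I[...,2]+60)
    print("head",y.sum(),rect(P[y]),P[y].mean(0),np.median(P[y][:,2])); a=rect(P[y]); h=a[2] if a[2]<45 else a[2]-90
    plan(*a[0],.142,180+h)
E
```

```text
head 562 ((0.6262965798377991, -0.2697976231575012), (0.023855049163103104, 0.023965684697031975), 84.8546371459961) [ 0.6257126  -0.2697385   0.14332044] 0.14342801490457632
yaw -176.68 pos [ 0.6256 -0.2708  0.2622] F [ 0.3 -0.1  0.2] t 10.97 shift [-0.015  0.019  2.405] turn [-0.     0.002  1.411]
head 559 ((0.626405656337738, -0.26981019973754883), (0.02392413653433323, 0.02402634359896183), 84.83280944824219) [ 0.62574723 -0.26979166  0.14341767] 0.1435253392390734
yaw -176.69 pos [ 0.6255 -0.2709  0.2622] F [0.1 0.8 0.1] t 11.03 shift [-0.018  0.021  2.404] turn [-0.000e+00  1.000e-03  1.413e+00]
```

Request:
send_rows --series '[[[-0.015, 0.02, 0, 0, 0, 0.75, 1], [-0.015, 0.02, 0.6, 0, 0, 1.45, 1], [-0.015, 0.02, 1.4, 0, 0, 1.45, 1], [-0.015, 0.02, 2.3, 0, 0, 1.45, 1], [-0.015, 0.02, 3.1, 0, 0, 1.45, 1]]]'

```text
clock: 11.65
tool_pos: [0.6259, -0.2701, 0.1056]
tool_rot: [0.047, 0.999, 0.0, -0.0]
wrist_force: [-0.0, 1.0, -0.5]
opening: 0.0918
grip_force: 0.0
```

Request:
send_rows --series '[[[0, 0, 0, 0, 0, 0, 0.8], [0, 0, 0, 0, 0, 0, 0.6], [0, 0, 0, 0, 0, 0, 0.4], [0, 0, 0, 0, 0, 0, 0.3], [0, 0, 0, 0, 0, 0, 0.15]]]'

```text
clock: 12.28
tool_pos: [0.6265, -0.2704, 0.1079]
tool_rot: [0.047, 0.999, -0.0, 0.001]
wrist_force: [0.1, 0.8, 0.0]
opening: 0.0438
grip_force: 0.0
```

Request:
send_rows --series '[[[0, 0, 0, 0, 0, 0, 0.1], [0, 0, 0, 0, 0, 0, 0.1], [0, 0, 0, 0, 0, 0, 0.1], [0, 0, 0, 0, 0, 0, 0.1], [0, 0, 0, 0, 0, 0, 0.1]]]'

```text
clock: 12.9
tool_pos: [0.6261, -0.2702, 0.1071]
tool_rot: [0.047, 0.999, 0.0, -0.0]
wrist_force: [-0.1, -0.1, 1.1]
opening: 0.0243
grip_force: 30.0
```

Request:
send_rows --series '[[[0, 0, -0.3, 0, 0, 0, 0.1], [0, 0, -0.8, 0, 0, 0, 0.1], [0, 0, -1.4, 0, 0, 0, 0.1], [0, 0, -2, 0, 0, 0, 0.1], [0, 0, -2.6, 0, 0, 0, 0.1]]]'

```text
clock: 13.52
tool_pos: [0.626, -0.2701, 0.239]
tool_rot: [0.047, 0.999, -0.0, 0.0]
wrist_force: [0.3, 0.2, -0.7]
opening: 0.0237
grip_force: 30.0
```

Request:
send_rows --series '[[[0, 0, -0.3, 0, 0, 0, 0.1], [0, 0, -0.4, 0, 0, 0, 0.1], [0, 0, -0.4, 0, 0, 0, 0.1], [0, 0, -0.4, 0, 0, 0, 0.1]]]'

```text
clock: 14.02
tool_pos: [0.6256, -0.27, 0.2558]
tool_rot: [0.047, 0.999, 0.0, -0.001]
wrist_force: [-0.5, -0.6, -1.4]
opening: 0.0238
grip_force: 30.0
```

```bash
python3 - <<'E'
from h import *
plan(.5787,.1200,.257,183.3)
p=cap("wrist"); save(p,"w5.png"); s=p["state"]; M=R.from_quat(s["tool_rot"])
for n in("probe_tip","probe_band","probe_grip"):
    for d in r.place_of(p,n)[:1]:
        print(n,d["confidence"],"tool frame",(np.array(p["tool_from_camera"])@np.r_[d["at"],1])[:3].round(4))
E
```

```text
yaw 174.58 pos [ 0.6256 -0.27    0.2558] F [-0.5 -0.6 -1.4] t 14.03 shift [ 1.67   7.676 -0.016] turn [ 0.007 -0.017 -1.453]
probe_tip 0.86 tool frame [-0.0005  0.0019  0.0928]
probe_band 0.57 tool frame [ 0.0009 -0.0026  0.0489]
probe_grip 0.81 tool frame [-0.0015  0.0018 -0.0148]
```

View pics/w5.png

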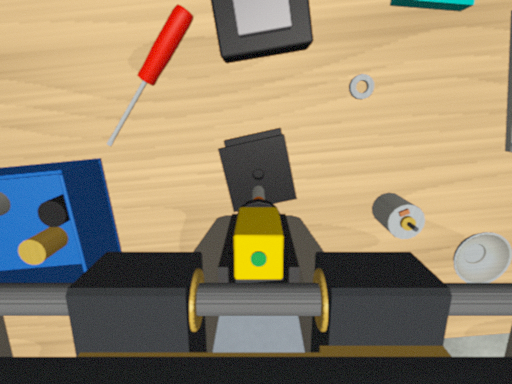

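Probe is held upright (head at (258,240), rod below it) and the stand hole at (258,175) is empty. Moving above the bore.

Request:
send_rows --series '[[[0.1, 0.5, 0, 0, 0, 0, 0.1], [0.3, 1.4, 0, 0, 0, 0, 0.1], [0.5, 2.4, 0, 0, 0, 0, 0.1], [0.7, 3.5, 0, 0, 0, 0, 0.1], [0.9, 4.5, 0, 0, 0, 0, 0.1]]]'

```text
clock: 14.85
tool_pos: [0.6017, -0.0391, 0.2572]
tool_rot: [0.047, 0.999, 0.0, 0.0]
wrist_force: [1.0, 0.3, -1.6]
opening: 0.024
grip_force: 30.0
```

Request:
send_rows --series '[[[0.2, 1, 0, 0, 0, 0, 0.1], [0.4, 2, 0, 0, 0, 0, 0.1], [0.6, 3, 0, 0, 0, 0, 0.1], [0.8, 4, 0, 0, 0, 0, 0.1], [0.91, 4.61, 0, 0, 0, 0, 0.1]]]'

```text
clock: 15.48
tool_pos: [0.5775, 0.195, 0.2571]
tool_rot: [0.046, 0.999, 0.0, -0.0]
wrist_force: [-0.3, 0.1, -1.2]
opening: 0.0239
grip_force: 30.0
```

Request:
send_rows --series '[[[0, 0, 0, 0, 0, 0, 0.1], [0, 0, 0, 0, 0, 0, 0.1], [0, 0, 0, 0, 0, 0, 0.1], [0, 0, 0, 0, 0, 0, 0.1], [0, 0, 0, 0, 0, 0, 0.1]]]'

```text
clock: 16.1
tool_pos: [0.5792, 0.1912, 0.2571]
tool_rot: [0.048, 0.999, 0.0, 0.0]
wrist_force: [-0.8, -0.3, -2.2]
opening: 0.0239
grip_force: 30.0
```

```bash
python3 - <<'E'
from h import *
plan(.5787,.1919,.119)
p=cap("wrist"); gaps(p,"w"); s=p["state"]; places(p,["bore_mouth","probe_tip","probe_band"])
p=cap("scene"); save(p,"s2.png"); P=cloud(p); places(p,["probe_tip","probe_band","bore_mouth"])
m=(np.hypot(P[...,0]-s["tool_pos"][0],P[...,1]-s["tool_pos"][1])<.015)
for lo,hi in((.16,.175),(.175,.19),(.19,.205),(.205,.22),(.22,.238)):
    q=P[m&(P[...,2]>lo)&(P[...,2]<hi)]
    if len(q): print(lo,len(q),q.mean(0).round(4),q.min(0).round(4),q.max(0).round(4))
C=cfw(p)[:3,3]; print("scene cam",C)
K=np.array(p["camera_matrix"]); c=np.linalg.inv(cfw(p))@np.r_[.579,.1915,.13,1]; u=int(K[0,2]-K[0,0]*c[0]/c[2]); v=int(K[1,2]+K[1,1]*c[1]/c[2]); print(u,v)
cv2.imwrite("pics/s2c.png",cv2.resize(p["image"][v-60:v+60,u-60:u+60,::-1],None,fx=5,fy=5,interpolation=cv2.INTER_CUBIC))
E
```

```text
yaw 174.53 pos [0.5792 0.1912 0.2571] F [-0.8 -0.3 -2.2] t 16.1 shift [0.011 0.013 2.763] turn [0. 0. 0.]
w fence ((0.5495496988296509, 0.15928524732589722), (0.17873336374759674, 0.17730258405208588), 3.2984530925750732) barrel ((0.5786949396133423, 0.19201889634132385), 0.023964595049619675)
bore_mouth 0.75 [ 0.4106 -0.037   0.0541] px 41 39
bore_mouth 0.72 [0.5795 0.1922 0.0625] px 258 168
probe_tip 0.66 [0.5807 0.1915 0.1641] px 258 190
probe_band 0.62 [0.5799 0.1908 0.2095] px 257 205
probe_tip 0.67 [0.5778 0.1861 0.1679] px 336 173
probe_band 0.77 [0.5769 0.1917 0.2095] px 341 161
bore_mouth 0.97 [0.5796 0.1884 0.0678] px 331 199
bore_mouth 0.68 [ 0.4076 -0.037   0.0517] px 265 147
bore_mouth 0.29 [5.504e-01 1.568e-01 4.000e-04] px 318 205
0.16 9 [0.5814 0.1897 0.1696] [0.5785 0.1864 0.165 ] [0.5834 0.1942 0.1739]
0.175 18 [0.5817 0.1895 0.1815] [0.5774 0.1849 0.1754] [0.5841 0.1943 0.1894]
0.19 17 [0.5818 0.1896 0.196 ] [0.5792 0.185  0.1901] [0.585  0.1943 0.2043]
0.205 24 [0.5824 0.1897 0.2124] [0.5772 0.1851 0.2054] [0.5851 0.195  0.2199]
0.22 12 [0.5814 0.1901 0.2253] [0.5775 0.1852 0.2217] [0.5835 0.1945 0.2295]
scene cam [1.27941101 0.16141274 0.85644481]
336 184
```

View pics/s2c.png

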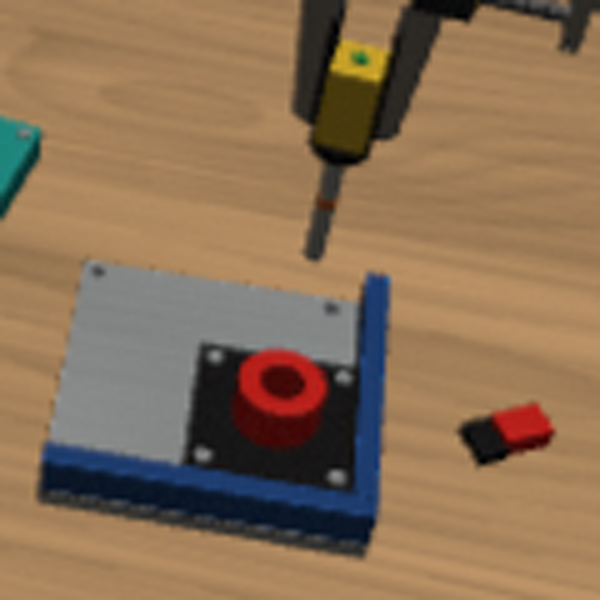

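Rod hangs vertical above the bore (px (320,210) over (283,380) in the crop). I'll compare rod and barrel in this camera before lowering.

```bash
python3 - <<'E'
from h import *
p=cap("scene"); P=cloud(p); I=p["image"].astype(int); gaps(p,"scene")
red=(I[...,0]>I[...,1]+60)&(I[...,0]>I[...,2]+60)&(abs(P[...,2]-.067)<.003)&(np.hypot(P[...,0]-.579,P[...,1]-.19)<.035)
q=P[red]; print(len(q),rect(q),cv2.minEnclosingCircle(q[:,:2].astype(np.float32)),q.min(0),q.max(0))
plan(.5787,.1919,.119)
E
```

```text
scene fence ((0.5497302412986755, 0.15793178975582123), (0.18180377781391144, 0.17697153985500336), 3.4902327060699463) barrel ((0.5776211619377136, 0.19003845751285553), 0.025623401626944542)
141 ((0.5785738825798035, 0.1901165097951889), (0.04716116935014725, 0.04319612309336662), 9.231139183044434) ((0.5787493586540222, 0.18988093733787537), 0.024678001180291176) [0.55430552 0.16758298 0.06412001] [0.60202715 0.21218361 0.06997856]
yaw 174.59 pos [0.579  0.1918 0.2571] F [ 0.8 -0.5 -1.1] t 16.55 shift [7.000e-03 1.000e-03 2.761e+00] turn [-0. -0.  0.]
```

Request:
send_rows --series '[[[0, 0, 0.3, 0, 0, 0, 0.1], [0, 0, 0.7, 0, 0, 0, 0.1], [0, 0, 1.1, 0, 0, 0, 0.1], [0, 0, 1.4, 0, 0, 0, 0.1], [0, 0, 1.6, 0, 0, 0, 0.1]]]'

```text
clock: 17.18
tool_pos: [0.5786, 0.1917, 0.1758]
tool_rot: [0.047, 0.999, -0.0, -0.001]
wrist_force: [-0.1, 0.5, -0.9]
opening: 0.0238
grip_force: 30.0
```

Request:
send_rows --series '[[[0, 0, 0.2, 0, 0, 0, 0.1], [0, 0, 0.5, 0, 0, 0, 0.1], [0, 0, 0.8, 0, 0, 0, 0.1], [0, 0, 1.05, 0, 0, 0, 0.1], [0, 0, 1.15, 0, 0, 0, 0.1]]]'

```text
clock: 17.8
tool_pos: [0.5786, 0.1916, 0.1184]
tool_rot: [0.047, 0.999, -0.0, -0.001]
wrist_force: [0.1, 0.0, -1.7]
opening: 0.024
grip_force: 30.0
```

Request:
send_rows --series '[[[0, 0, 0, 0, 0, 0, 0.1], [0, 0, 0, 0, 0, 0, 0.1], [0, 0, 0, 0, 0, 0, 0.1], [0, 0, 0, 0, 0, 0, 0.1], [0, 0, 0, 0, 0, 0, 0.1]]]'

```text
clock: 18.42
tool_pos: [0.5791, 0.1918, 0.1198]
tool_rot: [0.047, 0.999, 0.0, 0.0]
wrist_force: [-0.8, 0.3, -2.1]
opening: 0.0238
grip_force: 30.0
```

```bash
python3 - <<'E'
from h import *
plan(.5787,.1919,.119)
p=cap("scene"); places(p,["probe_band","probe_tip","housing"]); gaps(p,"s")
cv2.imwrite("pics/s3c.png",cv2.resize(p["image"][140:230,290:390,::-1],None,fx=6,fy=6,interpolation=cv2.INTER_CUBIC))
print(r.read_state()["qd"].round(4))
E
```

```text
yaw 174.59 pos [0.5791 0.1918 0.1198] F [-0.8  0.3 -2.1] t 18.43 shift [0.008 0.001 0.015] turn [0.001 0.003 0.   ]
probe_band 0.7 [0.5797 0.1905 0.0706] px 332 199
probe_tip 0.63 [ 0.6268 -0.2676 -0.0022] px 170 195
probe_tip 0.59 [0.5721 0.1898 0.0306] px 330 206
housing 0.59 [ 0.4111 -0.0353  0.0012] px 265 160
housing 0.56 [0.5721 0.1934 0.0106] px 330 211
s fence ((0.550262451171875, 0.15791308879852295), (0.17993976175785065, 0.17688018083572388), 3.49263858795166) barrel ((0.5780754089355469, 0.1896413415670395), 0.0244926605373621)
[-0.0002  0.0005  0.001   0.0005 -0.001  -0.0005]
```

View pics/s3c.png

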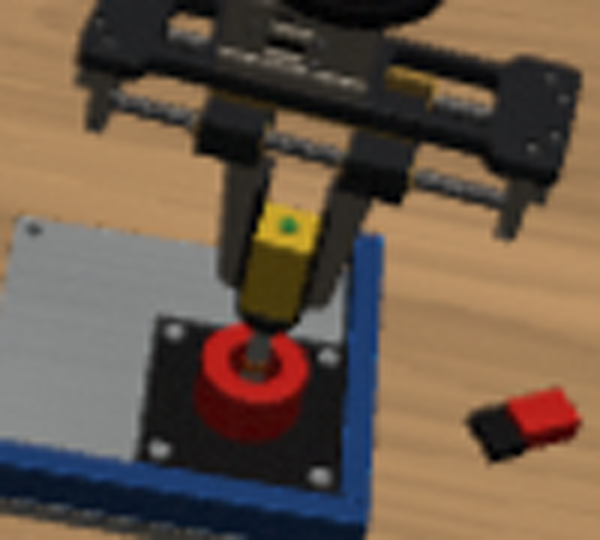

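The rod is centred in the bore (255,365), the orange band is at the mouth, and the housing is still flush. Handing in.

```bash
python3 -c "
from station import r
print(r.finish_job())"
```

```text
the job is handed in; nothing more can be done
None
```

The job is handed in: the housing is flush in its corner and the probe is held upright and centred in the bore with the orange band at its top. These are my own camera and arm readings; the hand-in call returned no verdict.

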